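# Turn the mirrored brackets

## Robot

A 7-joint arm with a two-finger parallel gripper is mounted at the origin on a cart in front of the work surface, level with it; the furniture and walls round the work are solid. World frame = base frame: x ahead of the robot, y to its left, z up, the work surface at z = 0. Lengths are in m, angles in rad, forces in N, time in s.
With the tool pointing down it reaches from about 0.4 to 0.85 m from the base axis. Payload 4.5 kg.
Tool frame: the origin (TCP) lies at the very end of the fingers, on their centre line; the grasp point (between the pads) lies 19 mm behind it; z points along the fingers, y is the line along which they close (so a half turn about z gives the same grasp; the last joint's range is limited). The gripper opens to 88 mm and grips with 3 to 60 N. Pads are 18 mm wide; open, the fingers measure 123 mm over their backs; the gripper's body (75 mm by 187 mm) begins 45 mm behind the grasp point.
Start: joints at [-1.159, 0.689, -0.195, 1.565, 0.157, 0.902, -0.215], TCP at [0.231, 0.581, 0.239] pointing down, gripper open.
Joint ranges: [-3.01, 3.01], [-0.46, 2.08], [-1.47, 1.51], [0.13, 2.56], [-1, 4.14], [0.04, 2.09], [-2.66, 2.66]. Speed limits (rad/s): [2.57, 2.57, 3.14, 3.14, 3.14, 3.14, 3.14].

## Interface

Orientations are given as a unit quaternion [x, y, z, w].
In Python, from plant import r gives the robot as it stands. The module is installed in compiled form; this text tells all that it offers.
- The arm moves only by the tool step_arm, never from a script. Its argument "increments" is a list of rows, each a list of 2 entries, a list of its own where there are three numbers: the shift along the world's x, y, z in cm, then the turn, a rotation vector about the world's x, y, z in degrees. A call has exactly 10 rows; each row shifts and turns the commanded pose from where the row before left it; what a row does not reach is not made up. A row lasts 1/10 s, in which the tool goes at most 50 mm and 8.59 degrees, less where a joint would pass 70% of its speed; a pose out of reach is approached as far as the arm can. A call is refused whole if a number of a shift passes 5 or a number of a turn 8.59, either way. A call with a gripper value outside its range is refused whole. "fingers" is the opening, from 0 (shut) to 1 (fully open), set as the call begins (left out, the last holds). The fingers move at their own pace and stop on an object; "grip_force" is the grip in N (left out, the last holds). Time passes only in rows, so rows that do not move let the fingers close, or fill a call up. It gives the time, the measured TCP pose, the force, the opening and the grip force at its end, in the units of the state.
- r.get_state(): the state, without advancing time (a new reading comes with each control period).
- r.snapshot(name): name is "scene" or "top" or "wrist"; returns (picture, depth): 480x640x3 uint8, red, green, blue; 480x640 float32, m along the optical axis (not along the pixel's ray), 0 where there is no reading.
- r.calibration(name): a dict with "fov_y" (degrees; the focal length in pixels is half the picture's height over the tangent of half this angle, whatever the lens; pixels are square), "cx", "cy" (the principal point, pixels), "k1" (the pictures are not rectified: a ray, as slopes to the right and down, at radius r is drawn at 1 + k1 r^2 times it, then the intrinsics apply), "R" (3x3) and "t" (3): a world point X has camera coordinates R X + t. Camera axes: x right, y down, z forward; pixel columns grow to the right and rows downward; lengths in m; the calibration is good to about 2 mm. A picture is of the moment at which its call begins: read the wrist's pose just before it. calibration takes no time and is no camera call; for the wrist camera it gives the pose at the moment of the call.
- r.finish_job(): hands the job in; it is judged then, once.
The state is a dict: "clock": time; "q": joint angles; "qd": joint speeds; "joint_torque": joint torques, N m; "tool_pos": TCP position; "eef_rot": TCP orientation; "contact_force": force on the tool from outside, world axes, zero at the start; "moment": the same for the moment, N m; "opening": opening from 0.0 (shut) to 1.0 (fully open); "finger_force": force on a finger pad.
Only numpy, scipy, OpenCV 4.12 (cv2) and the standard library are available. Lean on these libraries where they do the work, as an engineer would, in place of code of your own. Each camera call takes 0.05 s, during which the arm holds its last target. There are 200 camera calls.

## Task

Three L-shaped wooden brackets lie on rubber-topped blocks, ready for gluing, and some of them lie the wrong way up: seen from above they are mirror images of the pattern bracket on the dark board. Turn over only the mirrored ones so that every bracket lies flat on its own block the same way up as the pattern (which way the foot points does not matter). Leave the brackets that already match, and the other things on the bench, where they are.

Things in the scene. Friction and masses are not known exactly. Their poses are not given: they have to be found in the camera images.
- bracket_a: loose L-shaped wooden plate, 12 mm thick, 0.1 to 0.21 kg: long leg 120 x 34 mm; foot 36 mm wide at one end, reaching 92 mm from the leg's back edge. Balances 33 mm from the back edge. Origin: middle of the back edge, mid-thickness. x: toward the foot's end; y: along the leg to the foot's end of it (foot centre line y = +42 mm); z: up if it lies like the pattern, down if mirrored.
- bracket_b: loose L-shaped wooden plate, 12 mm thick, 0.1 to 0.21 kg: long leg 120 x 34 mm; foot 36 mm wide at one end, reaching 92 mm from the leg's back edge. Balances 33 mm from the back edge. Origin: middle of the back edge, mid-thickness. x: toward the foot's end; y: along the leg to the foot's end of it (foot centre line y = +42 mm); z: up if it lies like the pattern, down if mirrored.
- bracket_c: loose L-shaped wooden plate, 12 mm thick, 0.1 to 0.21 kg: long leg 120 x 34 mm; foot 36 mm wide at one end, reaching 92 mm from the leg's back edge. Balances 33 mm from the back edge. Origin: middle of the back edge, mid-thickness. x: toward the foot's end; y: along the leg to the foot's end of it (foot centre line y = +42 mm); z: up if it lies like the pattern, down if mirrored.
- block_a: fixed wooden block, black rubber top, 140 (x) x 130 (y) x 75 mm high; origin: centre of underside. bracket_a starts flat on it, leg along y, back edge within 15 mm of the middle line; the foot overhangs the -x side by about 30 mm, with air below. Only friction holds it: raise the foot's end and it turns about its back edge like a page and falls over once past upright.
- block_b: fixed wooden block, black rubber top, 140 (x) x 130 (y) x 75 mm high; origin: centre of underside. bracket_b starts flat on it, leg along y, back edge within 15 mm of the middle line; the foot overhangs the -x side by about 30 mm, with air below. Only friction holds it: raise the foot's end and it turns about its back edge like a page and falls over once past upright.
- block_c: fixed wooden block, black rubber top, 140 (x) x 130 (y) x 75 mm high; origin: centre of underside. bracket_c starts flat on it, leg along y, back edge within 15 mm of the middle line; the foot overhangs the -x side by about 30 mm, with air below. Only friction holds it: raise the foot's end and it turns about its back edge like a page and falls over once past upright.
- pattern: fixed pattern: a bracket of the same size and outline, screwed to a dark board 120 x 145 x 10 mm lying on the bench behind the blocks; it shows which way up the brackets shall lie. Origin and axes as on the brackets; its z always points up.
- bone_blank_1: bystander: squared bone stick 22 x 85 x 13 mm lying between two blocks; origin centre of underside
- bone_blank_2: bystander: squared bone stick 18 x 70 x 16 mm lying between two blocks; origin centre of underside

How it is judged:
At the end, for the whole second after the job is handed in: All three brackets lie flat (within 0.08 rad, mid-plane 75 to 89 mm above the bench) on their own blocks (middle of the back edge within 60 mm of the block's centre, horizontally), with the same face up as the pattern, at rest (angle between each of bracket_a, bracket_b, bracket_c's own z axis and vertical below 0.08 rad and height (world z) of bracket_a between 0.075 and 0.089 m and horizontal distance between bracket_a and block_a below 0.06 m and linear speed of each of bracket_a, bracket_b, bracket_c below 0.02 m/s and height (world z) of bracket_b between 0.075 and 0.089 m and horizontal distance between bracket_b and block_b below 0.06 m and height (world z) of bracket_c between 0.075 and 0.089 m and horizontal distance between bracket_c and block_c below 0.06 m); the robot touches nothing.
It fails at once if the bracket that already matched the pattern is moved more than 20 mm or tipped up (distance of bracket_b from where it was at the start of the episode above 0.02 m or angle between bracket_b's own z axis and vertical above 0.3 rad).
It fails at once if a bone stick is shifted more than 30 mm (distance of any of bone_blank_1, bone_blank_2 from where it was at the start of the episode above 0.03 m).
It also fails if it takes over 45 s, if anything falls off the work surface, if the arm or the gripper's body presses on something with over 40 N, if the wrist force passes 120 N, or if a joint passes its speed limit or range.

## Working session

There is one attempt and no reset: what is moved stays moved. The work goes in short steps, Python scripts to look and compute and a tool call to move; the robot and the scene stay as the last step left them, time stands still between calls to the robot, and variables do not carry over. Pictures are saved under pics/ and viewed, at most 10 in all, crops included, and the job is handed in when it is done.

Besides the shell and the picture viewer there is one more tool, called after ">>>" by a JSON object that holds its "method" and its "body", one argument or row to a line. step_arm: Moves the arm, as the interface text tells. Its arguments: {"type":"object","properties":{"increments":{"type":"array","items":{"type":"array"}},"fingers":{"type":"number"},"grip_force":{"type":"number"}},"required":["increments"]}

```bash
mkdir -p pics; cat > h.py <<'E'
import numpy as np, cv2
from plant import r
def snap(n,f):
    c=r.calibration(n); p,d=r.snapshot(n); cv2.imwrite('pics/'+f+'.png',p[:,:,::-1]); np.savez('pics/'+f,d=d,**{k:np.array(c[k]) for k in c}); return p,d,c
def world(f,u,v,z=None):
    c=np.load('pics/'+f+'.npz'); F=240/np.tan(np.radians(c['fov_y']/2))
    a=np.array([(u-c['cx'])/F,(v-c['cy'])/F]); s=a.copy()
    for _ in range(10): s=a/(1+c['k1']*(s@s))
    ray=np.array([s[0],s[1],1]); R=c['R'];t=c['t']
    if z is None: return R.T@(ray*c['d'][int(v),int(u)]-t)
    o=-R.T@t; w=R.T@ray; return o+w*(z-o[2])/w[2]
E
python3 - <<'E'
from h import *
snap('top','top1'); snap('scene','scene1'); print(r.get_state())
E
```

```text
{'clock': 0.1, 'q': array([-1.15922291,  0.68988688, -0.19451184,  1.56618625,  0.15728128,
        0.90250269, -0.21509071]), 'qd': array([-0.00117808, -0.00110203,  0.00034806, -0.00179623,  0.00124135,
        0.00283929,  0.00159108]), 'joint_torque': array([-4.52376553e-03, -5.28498459e+01, -1.27200153e+00, -1.53836274e+01,
       -5.25746809e-02,  2.01134681e-03,  7.16145087e-05]), 'tool_pos': array([0.23037214, 0.58041142, 0.23801261]), 'eef_rot': array([ 1.87735495e-01,  9.82219297e-01, -7.91843292e-04, -9.70054585e-05]), 'contact_force': array([0.32504939, 0.73242453, 0.45736878]), 'moment': array([0.01668098, 0.00163607, 0.00265815]), 'finger_force': 0.0, 'opening': 0.9978350418330098}
```

View pics/top1.png

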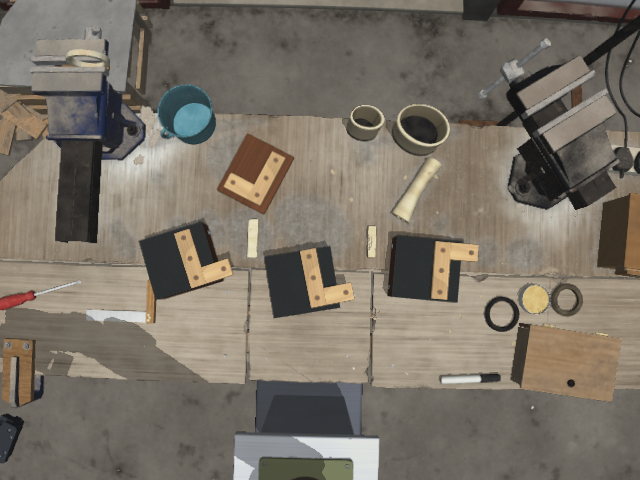

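View pics/scene1.png

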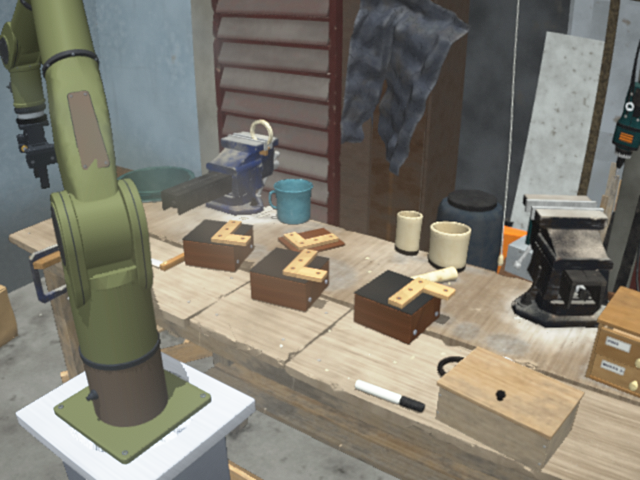

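```bash
python3 - <<'E'
from h import *
p=cv2.imread('pics/top1.png'); 
cv2.imwrite('pics/crop1.png',cv2.resize(p[125:325,130:370],None,fx=3,fy=3,interpolation=cv2.INTER_CUBIC)[:600,:720])
cv2.imwrite('pics/crop2.png',cv2.resize(p[215:315,370:490],None,fx=5,fy=5,interpolation=cv2.INTER_CUBIC))
E
```

```text
(no output)
```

View pics/crop1.png

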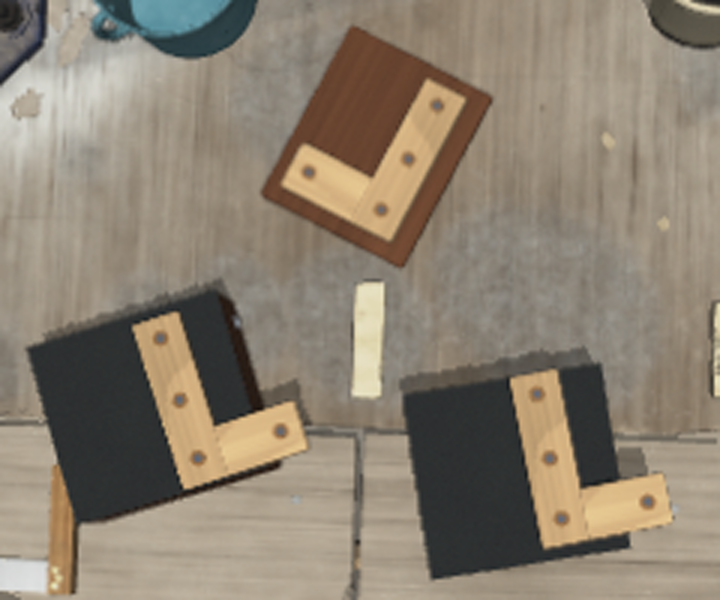

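View pics/crop2.png

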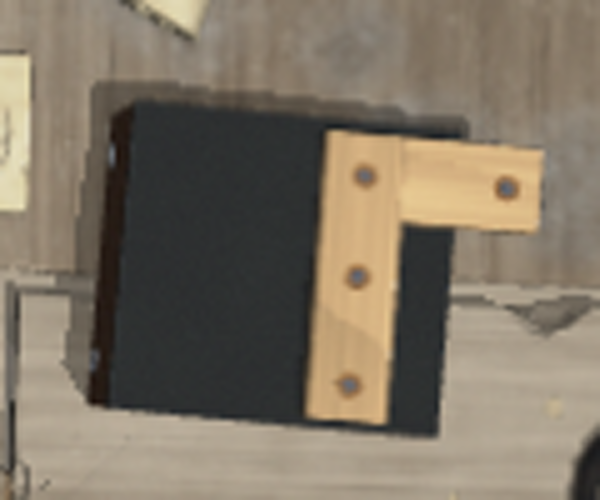

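```bash
python3 - <<'E'
from h import *
np.set_printoptions(precision=4,suppress=True)
def P(u,v,z=.087,c=1):
    return (world('top1',130+u/3,125+v/3,z) if c==1 else world('top1',370+u/5,215+v/5,z))
for n,pts in dict(left=[(133,326),(186,489),(296,402),(307,447)],mid=[(511,378),(545,550),(665,475),(672,523)]).items():
    q=[P(*a) for a in pts]; print(n,[x[:2] for x in q],'leg',np.linalg.norm(q[0]-q[1]),'reach',np.linalg.norm(q[1]-q[3]),'w',np.linalg.norm(q[2]-q[3]))
    L=(q[0]-q[1])[:2]; print(' legang',np.degrees(np.arctan2(L[1],L[0])),'footdir',np.degrees(np.arctan2(*((q[3]-q[1])[1::-1]))),'footend',(q[2]+q[3])[:2]/2)
print('blk L right edge',P(222,292,.075),P(278,465,.075),'blk M right edge',P(600,364,.075),P(631,546,.075))
for a in [(133+25,330+40),(240,440),(290,430)]: print(world('top1',130+a[0]/3,125+a[1]/3))
for a in [(370,340)]: print('bone',world('top1',130+a[0]/3,125+a[1]/3))
print('blkb left edge',P(110,105,.075,2),P(90,405,.075,2),'bone2',world('top1',371,240))
E
```

```text
left [array([0.5781, 0.2845]), array([0.4669, 0.2429]), array([0.529 , 0.1691]), array([0.4983, 0.1604])] leg 0.11876255527779847 reach 0.0882347060800624 w 0.031877134197171295
 legang 20.5450248623535 footdir -69.16510346925827 footend [0.5137 0.1648]
mid [array([0.5498, 0.0218]), array([ 0.4327, -0.0049]), array([ 0.4862, -0.0857]), array([ 0.4535, -0.0913])] leg 0.12005618069325824 reach 0.08886201885952476 w 0.033179518939884814
 legang 12.869781084610535 footdir -76.47929396782844 footend [ 0.4699 -0.0885]
blk L right edge [0.6046 0.2257 0.075 ] [0.4854 0.1818 0.075 ] blk M right edge [ 0.5619 -0.0394  0.075 ] [ 0.4366 -0.0642  0.075 ]
[0.5482 0.2656 0.0873]
[0.5018 0.2074 0.0835]
[0.5097 0.1728 0.0856]
bone [0.5778 0.1263 0.0225]
blkb left edge [ 0.5873 -0.1685  0.075 ] [ 0.462  -0.1627  0.075 ] bone2 [ 0.582  -0.1302  0.0164]
```

>>> {"method": "step_arm", "body": {
  "increments": [
    [[2.8,-4.05,-0.4],[0,0,-4.8]],
    [[2.8,-4.05,-0.4],[0,0,-4.8]],
    [[2.8,-4.05,-0.4],[0,0,-4.8]],
    [[2.8,-4.05,-0.4],[0,0,-4.8]],
    [[2.8,-4.05,-0.4],[0,0,-4.8]],
    [[2.8,-4.05,-0.4],[0,0,-4.8]],
    [[2.8,-4.05,-0.4],[0,0,-4.8]],
    [[2.8,-4.05,-0.4],[0,0,-4.8]],
    [[2.8,-4.05,-0.4],[0,0,-4.8]],
    [[2.8,-4.05,-0.4],[0,0,-4.8]]
  ],
  "fingers": 0.7,
  "grip_force": 20
}}

```text
clock: 1.1
tool_pos: [0.5112, 0.1742, 0.1984]
eef_rot: [0.572, 0.82, -0.0, -0.0]
contact_force: [0.6, 0.3, -1.0]
opening: 0.702
finger_force: 0.0
```

```bash
python3 - <<'E'
from h import *
snap('wrist','w1')
E
```

```text
(no output)
```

View pics/w1.png

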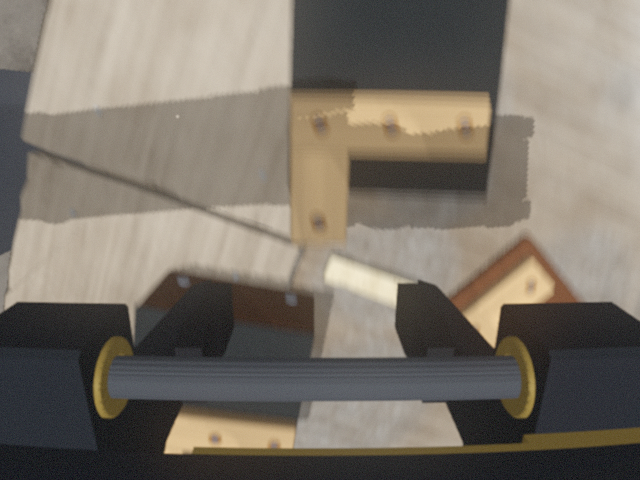

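The wrist view shows the left bracket square to the fingers: foot end corners at (291,245) and (344,243), back edge from (291,92) to (490,94).

```bash
python3 - <<'E'
from h import *
np.set_printoptions(precision=4,suppress=True)
q=[world('w1',*a,.087) for a in [(291,245),(344,243),(291,92),(490,94)]]
print(q,(q[0]+q[1])/2,np.linalg.norm(q[0]-q[1]),np.linalg.norm(q[2]-q[3]),np.linalg.norm(q[0]-q[2]))
L=q[3]-q[2];print(np.degrees(np.arctan2(L[1],L[0])))
print(world('w1',320,230),world('w1',400,110))
print('blk corner',world('w1',293,180,.075),world('w1',487,192,.075))
E
```

```text
[array([0.502 , 0.1578, 0.087 ]), array([0.5332, 0.1707, 0.087 ]), array([0.471 , 0.2458, 0.087 ]), array([0.5809, 0.2862, 0.087 ])] [0.5176 0.1642 0.087 ] 0.03374026610656368 0.11711411165875381 0.09329378377652578
20.20426060119126
[0.5158 0.1737 0.0877] [0.5343 0.2584 0.088 ]
blk corner [0.4895 0.1955 0.075 ] [0.6105 0.2321 0.075 ]
```

>>> {"method": "step_arm", "body": {
  "increments": [
    [[0.01,0.04,-1.3],[1.87,0.7,0]],
    [[0.01,0.04,-1.3],[1.87,0.7,0]],
    [[0.01,0.04,-1.3],[1.87,0.7,0]],
    [[0.01,0.04,-1.3],[1.87,0.7,0]],
    [[0.01,0.04,-1.3],[1.87,0.7,0]],
    [[0.01,0.04,-1.3],[1.87,0.7,0]],
    [[0.01,0.04,-1.3],[1.87,0.7,0]],
    [[0.01,0.04,-1.3],[1.87,0.7,0]],
    [[0.01,0.04,-1.3],[1.87,0.7,0]],
    [[0.01,0.04,-1.2],[1.87,0.7,0]]
  ]
}}

```text
clock: 2.15
tool_pos: [0.5113, 0.18, 0.069]
eef_rot: [0.562, 0.808, 0.099, -0.143]
contact_force: [0.8, 0.1, -0.1]
opening: 0.704
finger_force: 0.0
```

>>> {"method": "step_arm", "body": {
  "increments": [
    [[0,0,0],[0,0,0]],
    [[0,0,0],[0,0,0]],
    [[0,0,0],[0,0,0]],
    [[0,0,0],[0,0,0]],
    [[0,0,0],[0,0,0]],
    [[0,0,0],[0,0,0]],
    [[0,0,0],[0,0,0]],
    [[0,0,0],[0,0,0]],
    [[0,0,0],[0,0,0]],
    [[0,0,0],[0,0,0]]
  ],
  "fingers": 0.2,
  "grip_force": 20
}}

```text
clock: 3.15
tool_pos: [0.5116, 0.1807, 0.0703]
eef_rot: [0.562, 0.809, 0.099, -0.143]
contact_force: [-0.4, 1.2, 6.1]
opening: 0.405
finger_force: 20.0
```

```bash
cat > arc.py <<'E'
from h import *
def arc(tip,end,u,th):
    tip=np.array(tip);end=np.array(end);u=np.array(u)
    s0=(tip[:2]-end)@u*1000+92; h0=(tip[2]-.075)*1000
    R=lambda s,h,a:(s*np.cos(a)-h*np.sin(a),s*np.sin(a)+h*np.cos(a))
    def f(a):
        if a<=90: return np.array(R(s0,h0,np.radians(a)))
        s,h=R(s0,h0,np.pi/2); s,h=R(s+12,h,np.radians(a-90)); return np.array([s-12,h])
    print(s0,h0); p=f(0); o=0
    for a in th:
        q=f(a);d=(q-p)/10; t=-(a-o)
        print(f'[[{d[0]*u[0]:.2f}, {d[0]*u[1]:.2f}, {d[1]+.0:.2f}], [{t*-u[1]:.2f}, {t*u[0]:.2f}, 0]],',end=' ')
        p=q;o=a
        if a in(45,90,110): print(a,q)
E
python3 - <<'E'
from arc import *
arc([.5116,.1807,.0703],[.5175,.164],[.345,-.9385],list(np.arange(4.5,91,4.5))+list(range(92,111,2)))
E
```

```text
74.29155000000003 -4.699999999999996
[[0.00, -0.01, 0.58], [-4.22, -1.55, 0]], [[-0.01, 0.03, 0.58], [-4.22, -1.55, 0]], [[-0.03, 0.07, 0.58], [-4.22, -1.55, 0]], [[-0.04, 0.12, 0.57], [-4.22, -1.55, 0]], [[-0.06, 0.16, 0.56], [-4.22, -1.55, 0]], [[-0.07, 0.20, 0.55], [-4.22, -1.55, 0]], [[-0.09, 0.24, 0.53], [-4.22, -1.55, 0]], [[-0.10, 0.28, 0.51], [-4.22, -1.55, 0]], [[-0.11, 0.31, 0.48], [-4.22, -1.55, 0]], [[-0.13, 0.35, 0.45], [-4.22, -1.55, 0]], 45.0 [55.85546066 49.20865692]
[[-0.14, 0.38, 0.42], [-4.22, -1.55, 0]], [[-0.15, 0.41, 0.39], [-4.22, -1.55, 0]], [[-0.16, 0.44, 0.35], [-4.22, -1.55, 0]], [[-0.17, 0.46, 0.32], [-4.22, -1.55, 0]], [[-0.18, 0.48, 0.28], [-4.22, -1.55, 0]], [[-0.18, 0.50, 0.24], [-4.22, -1.55, 0]], [[-0.19, 0.52, 0.19], [-4.22, -1.55, 0]], [[-0.19, 0.53, 0.15], [-4.22, -1.55, 0]], [[-0.20, 0.54, 0.11], [-4.22, -1.55, 0]], [[-0.20, 0.55, 0.06], [-4.22, -1.55, 0]], 90.0 [ 4.7     74.29155]
[[-0.09, 0.24, 0.05], [-1.88, -0.69, 0]], [[-0.09, 0.25, 0.04], [-1.88, -0.69, 0]], [[-0.09, 0.25, 0.04], [-1.88, -0.69, 0]], [[-0.09, 0.25, 0.03], [-1.88, -0.69, 0]], [[-0.09, 0.25, 0.02], [-1.88, -0.69, 0]], [[-0.09, 0.25, 0.01], [-1.88, -0.69, 0]], [[-0.09, 0.25, -0.00], [-1.88, -0.69, 0]], [[-0.09, 0.25, -0.01], [-1.88, -0.69, 0]], [[-0.09, 0.25, -0.02], [-1.88, -0.69, 0]], [[-0.09, 0.25, -0.03], [-1.88, -0.69, 0]], 110 [-21.71633981  75.52295772]
```

>>> {"method": "step_arm", "body": {
  "increments": [
    [[0.0,0.0,0.7],[-4.22,-1.55,0]],
    [[-0.01,0.03,0.6],[-4.22,-1.55,0]],
    [[-0.03,0.07,0.6],[-4.22,-1.55,0]],
    [[-0.04,0.12,0.57],[-4.22,-1.55,0]],
    [[-0.06,0.16,0.56],[-4.22,-1.55,0]],
    [[-0.07,0.2,0.55],[-4.22,-1.55,0]],
    [[-0.09,0.24,0.53],[-4.22,-1.55,0]],
    [[-0.1,0.28,0.51],[-4.22,-1.55,0]],
    [[-0.11,0.31,0.48],[-4.22,-1.55,0]],
    [[-0.13,0.35,0.45],[-4.22,-1.55,0]]
  ]
}}

```text
clock: 4.15
tool_pos: [0.5052, 0.1974, 0.1258]
eef_rot: [0.558, 0.801, -0.126, 0.178]
contact_force: [0.4, 0.1, -0.2]
opening: 0.405
finger_force: 20.0
```

>>> {"method": "step_arm", "body": {
  "increments": [
    [[-0.14,0.38,0.42],[-4.22,-1.55,0]],
    [[-0.15,0.41,0.39],[-4.22,-1.55,0]],
    [[-0.16,0.44,0.35],[-4.22,-1.55,0]],
    [[-0.17,0.46,0.32],[-4.22,-1.55,0]],
    [[-0.18,0.48,0.28],[-4.22,-1.55,0]],
    [[-0.18,0.5,0.24],[-4.22,-1.55,0]],
    [[-0.19,0.52,0.19],[-4.22,-1.55,0]],
    [[-0.19,0.53,0.15],[-4.22,-1.55,0]],
    [[-0.2,0.54,0.11],[-4.22,-1.55,0]],
    [[-0.2,0.55,0.06],[-4.22,-1.55,0]]
  ]
}}

```text
clock: 5.15
tool_pos: [0.4876, 0.2453, 0.1529]
eef_rot: [0.468, 0.67, -0.331, 0.472]
contact_force: [-2.2, 1.5, 7.9]
opening: 0.407
finger_force: 20.0
```

```bash
python3 - <<'E'
from h import *
np.set_printoptions(precision=3,suppress=True)
p,d,c=snap('scene','s2'); cv2.imwrite('pics/s2c.png',cv2.resize(p[150:350,130:400,::-1],None,fx=2.5,fy=2.5))
s=r.get_state();print(s['tool_pos'],s['eef_rot'],s['q'],s['contact_force'])
E
```

```text
[0.487 0.246 0.152] [ 0.464  0.67  -0.333  0.474] [-1.406  1.346  0.811  1.591  0.252  1.103 -0.67 ] [-0.68   0.844 13.045]
```

View pics/s2c.png

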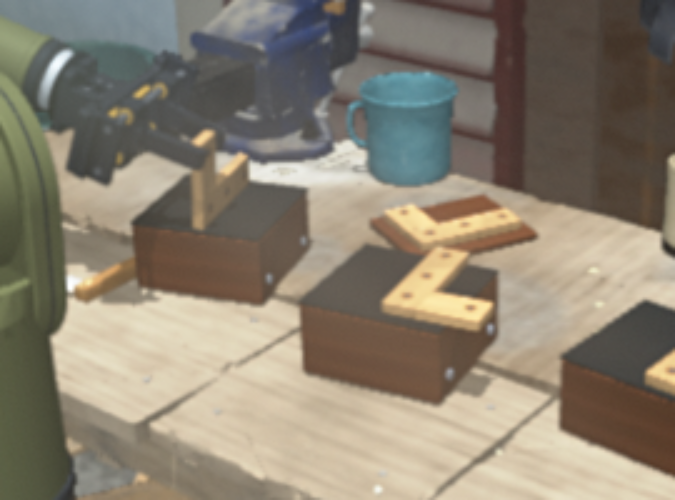

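The bracket stands upright on its back edge at crop (205,180), held by the fingers. I'll carry on past upright.

>>> {"method": "step_arm", "body": {
  "increments": [
    [[-0.09,0.25,0.15],[-1.88,-0.69,0]],
    [[-0.09,0.25,0.1],[-1.88,-0.69,0]],
    [[-0.09,0.25,0.04],[-1.88,-0.69,0]],
    [[-0.09,0.25,0.03],[-1.88,-0.69,0]],
    [[-0.09,0.25,0.02],[-1.88,-0.69,0]],
    [[-0.09,0.25,0.01],[-1.88,-0.69,0]],
    [[-0.09,0.25,0],[-1.88,-0.69,0]],
    [[-0.09,0.25,0],[-1.88,-0.69,0]],
    [[-0.09,0.25,0],[-1.88,-0.69,0]],
    [[-0.09,0.25,0],[-1.88,-0.69,0]]
  ]
}}

```text
clock: 6.2
tool_pos: [0.4784, 0.271, 0.1538]
eef_rot: [0.404, 0.579, -0.407, 0.58]
contact_force: [0.2, 1.3, 2.1]
opening: 0.408
finger_force: 20.0
```

>>> {"method": "step_arm", "body": {
  "increments": [
    [[0,0,0],[0,0,0]],
    [[0,0,1],[0,0,0]],
    [[0,0,3],[0,0,0]],
    [[0,0,3],[4,1.5,0]],
    [[0,0,2],[8,2.9,0]],
    [[0,0,1],[8,2.9,0]],
    [[0,0,1],[8,2.9,0]],
    [[0,0,1],[8,2.9,0]],
    [[0,0,0],[8,2.9,0]],
    [[0,0,0],[8,2.9,0]]
  ],
  "fingers": 0.7
}}

```text
clock: 7.2
tool_pos: [0.4785, 0.2705, 0.2758]
eef_rot: [0.547, 0.783, -0.167, 0.242]
contact_force: [0.6, 0.4, -1.4]
opening: 0.703
finger_force: 0.0
```

```bash
python3 - <<'E'
from h import *
p,d,c=snap('scene','s3'); cv2.imwrite('pics/s3c.png',cv2.resize(p[150:350,130:400,::-1],None,fx=2.5,fy=2.5))
E
```

```text
(no output)
```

View pics/s3c.png

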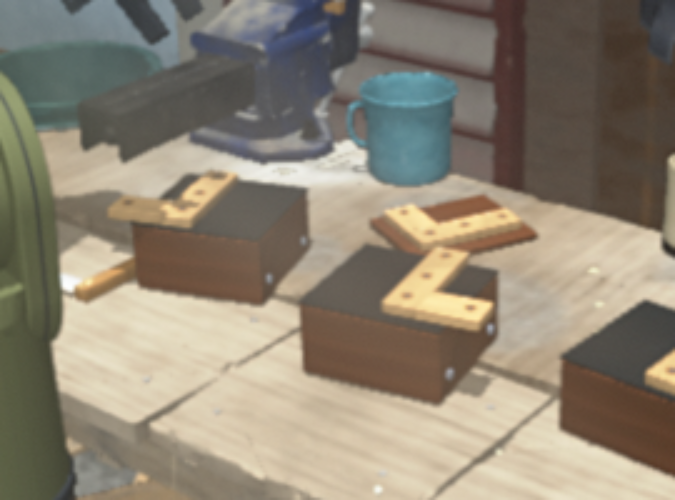

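>>> {"method": "step_arm", "body": {
  "increments": [
    [[-0.1,-3.5,-0.4],[3.19,1.17,-0.75]],
    [[-0.1,-3.5,-0.4],[3.19,1.17,-0.75]],
    [[-0.1,-3.5,-0.6],[3.19,1.17,-0.75]],
    [[-0.1,-3.5,-0.8],[3.19,1.17,-0.75]],
    [[-0.1,-3.5,-0.8],[3.19,1.17,-0.75]],
    [[-0.1,-3.5,-0.8],[3.19,1.17,-0.75]],
    [[-0.1,-3.5,-0.9],[3.19,1.17,-0.75]],
    [[-0.1,-3.5,-1],[3.19,1.17,-0.75]],
    [[-0.1,-3.5,-1],[3.19,1.17,-0.75]],
    [[-0.1,-3.5,-1],[3.19,1.17,-0.75]]
  ]
}}

```text
clock: 8.25
tool_pos: [0.4675, -0.0809, 0.1965]
eef_rot: [0.622, 0.783, -0.019, -0.008]
contact_force: [0.7, -0.7, 0.4]
opening: 0.698
finger_force: 0.0
```

```bash
python3 - <<'E'
from h import *
from scipy.spatial.transform import Rotation as Ro
snap('wrist','w2'); s=r.get_state(); print(s['tool_pos'],Ro.from_quat(s['eef_rot']).as_matrix().round(3))
E
```

```text
[ 0.46610212 -0.09432125  0.19598381] [[-0.206  0.978 -0.037]
 [ 0.978  0.206 -0.024]
 [-0.016 -0.041 -0.999]]
```

View pics/w2.png

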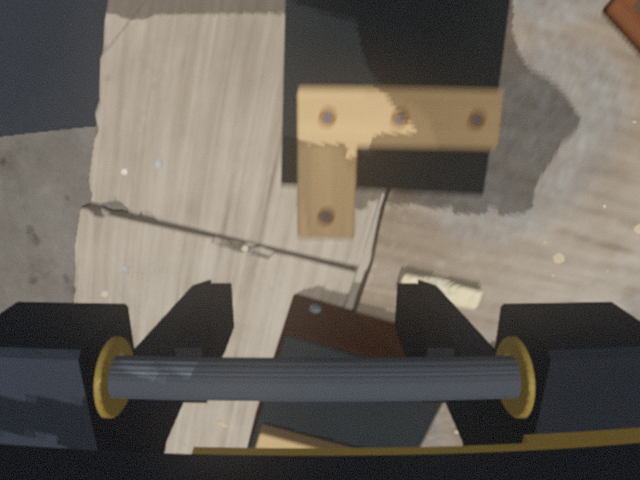

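The wrist view shows the middle bracket: foot end corners at (298,238) and (353,238), back edge from (297,86) to (501,87).

```bash
python3 - <<'E'
from h import *
from scipy.spatial.transform import Rotation as Ro
np.set_printoptions(precision=4,suppress=True)
q=[world('w2',*a,.087) for a in [(298,238),(353,238),(297,86),(501,87)]]
print(q,(q[0]+q[1])/2,np.linalg.norm(q[0]-q[1]),np.linalg.norm(q[2]-q[3]),np.linalg.norm(q[0]-q[2]))
L=q[3]-q[2];a=np.arctan2(L[1],L[0]);print(np.degrees(a))
end=((q[0]+q[1])/2)[:2]; u=np.array([np.sin(a),-np.cos(a)]); l=np.array([np.cos(a),np.sin(a),0])
s=r.get_state(); p=s['tool_pos']; g=end-.011*u
tip=np.array([*(g-.0045*u),.069]); R0=Ro.from_quat(s['eef_rot'])
z=-np.array([0,0,1])*np.cos(np.radians(20))-np.array([*u,0])*np.sin(np.radians(20)); Rt=np.c_[np.cross(l,z),l,z]
print(s['clock'],p,'shift cm',(tip-p)*100,'turn',np.degrees((Ro.from_matrix(Rt)*R0.inv()).as_rotvec()), 'tip',tip,'u',u)
E
```

```text
[array([ 0.4558, -0.0922,  0.087 ]), array([ 0.4894, -0.0839,  0.087 ]), array([ 0.4354, -0.003 ,  0.087 ]), array([0.5491, 0.0241, 0.087 ])] [ 0.4726 -0.088   0.087 ] 0.03456258647621471 0.11690806535786416 0.0914371412383604
13.414753277132846
8.3 [ 0.4661 -0.0943  0.196 ] shift cm [  0.292    2.1365 -12.6984] turn [20.927   2.3214  1.1008] tip [ 0.469 -0.073  0.069] u [ 0.232  -0.9727]
```

>>> {"method": "step_arm", "body": {
  "increments": [
    [[0,0,-1],[2,0.4,0]],
    [[0,0,-1],[2,0.4,0]],
    [[0,0,-1],[2,0.4,0]],
    [[0,0,-1],[2,0.4,0]],
    [[0,0,0],[2,0.4,0]],
    [[0,0,0],[2,0.4,0]],
    [[0,0,0],[0,0,0]],
    [[0,0,0],[0,0,0]],
    [[0,0,0],[0,0,0]],
    [[0,0,0],[0,0,0]]
  ]
}}

```text
clock: 9.3
tool_pos: [0.4684, -0.0787, 0.1569]
eef_rot: [0.616, 0.781, 0.05, -0.088]
contact_force: [-0.3, -0.8, 0.2]
opening: 0.697
finger_force: 0.0
```

```bash
python3 - <<'E'
from h import *
from scipy.spatial.transform import Rotation as Ro
u=np.array([.232,-.9727]);l=np.array([.9727,.232,0])
s=r.get_state(); p=s['tool_pos'];tip=np.array([.469,-.073,.069]); R0=Ro.from_quat(s['eef_rot'])
z=-np.array([0,0,1])*np.cos(np.radians(20))-np.array([*u,0])*np.sin(np.radians(20)); Rt=np.c_[np.cross(l,z),l,z]
print(p,'shift cm',(tip-p)*100,'turn',np.degrees((Ro.from_matrix(Rt)*R0.inv()).as_rotvec()))
E
```

```text
[ 0.46836285 -0.07869255  0.15691383] shift cm [ 0.06371548  0.56925497 -8.79138314] turn [ 8.70504418  0.29278492 -0.3159656 ]
```

>>> {"method": "step_arm", "body": {
  "increments": [
    [[0.01,0.1,-0.9],[1.5,0,0]],
    [[0.01,0.1,-1],[1.5,0,0]],
    [[0.01,0.1,-1],[1.5,0,0]],
    [[0.01,0.1,-1],[1.4,0.1,-0.1]],
    [[0.01,0.1,-1],[1.4,0.1,-0.1]],
    [[0.01,0.07,-1],[1.4,0.1,-0.1]],
    [[0,0,-1],[0,0,0]],
    [[0,0,-1],[0,0,0]],
    [[0,0,-0.9],[0,0,0]],
    [[0,0,0],[0,0,0]]
  ]
}}

```text
clock: 10.3
tool_pos: [0.4685, -0.0732, 0.0678]
eef_rot: [0.611, 0.773, 0.108, -0.137]
contact_force: [-0.3, 0.6, 0.7]
opening: 0.703
finger_force: 0.0
```

>>> {"method": "step_arm", "body": {
  "increments": [
    [[0,0,0],[0,0,0]],
    [[0,0,0],[0,0,0]],
    [[0,0,0],[0,0,0]],
    [[0,0,0],[0,0,0]],
    [[0,0,0],[0,0,0]],
    [[0,0,0],[0,0,0]],
    [[0,0,0],[0,0,0]],
    [[0,0,0],[0,0,0]],
    [[0,0,0],[0,0,0]],
    [[0,0,0],[0,0,0]]
  ],
  "fingers": 0.2,
  "grip_force": 20
}}

```text
clock: 11.3
tool_pos: [0.4694, -0.0737, 0.069]
eef_rot: [0.611, 0.773, 0.108, -0.136]
contact_force: [1.2, -0.7, 5.6]
opening: 0.409
finger_force: 20.0
```

```bash
python3 - <<'E'
from arc import *
p=r.get_state()['tool_pos'];print(p,r.get_state()['eef_rot'])
arc(p,[.4726,-.088],[.232,-.9727],list(np.arange(4.5,91,4.5))+list(range(92,111,2)))
E
```

```text
[ 0.46942259 -0.07367117  0.06904895] [ 0.61073651  0.77254457  0.10807976 -0.1359947 ]
77.32518330832221 -5.951053818766053
[[0.01, -0.02, 0.61], [-4.38, -1.04, 0]], [[-0.01, 0.02, 0.61], [-4.38, -1.04, 0]], [[-0.02, 0.07, 0.60], [-4.38, -1.04, 0]], [[-0.03, 0.12, 0.60], [-4.38, -1.04, 0]], [[-0.04, 0.16, 0.59], [-4.38, -1.04, 0]], [[-0.05, 0.21, 0.57], [-4.38, -1.04, 0]], [[-0.06, 0.25, 0.55], [-4.38, -1.04, 0]], [[-0.07, 0.29, 0.53], [-4.38, -1.04, 0]], [[-0.08, 0.33, 0.51], [-4.38, -1.04, 0]], [[-0.09, 0.37, 0.48], [-4.38, -1.04, 0]], 45.0 [58.88519198 50.46913096]
[[-0.10, 0.40, 0.45], [-4.38, -1.04, 0]], [[-0.10, 0.44, 0.41], [-4.38, -1.04, 0]], [[-0.11, 0.47, 0.38], [-4.38, -1.04, 0]], [[-0.12, 0.49, 0.34], [-4.38, -1.04, 0]], [[-0.12, 0.52, 0.30], [-4.38, -1.04, 0]], [[-0.13, 0.54, 0.25], [-4.38, -1.04, 0]], [[-0.13, 0.56, 0.21], [-4.38, -1.04, 0]], [[-0.14, 0.57, 0.16], [-4.38, -1.04, 0]], [[-0.14, 0.58, 0.12], [-4.38, -1.04, 0]], [[-0.14, 0.59, 0.07], [-4.38, -1.04, 0]], 90.0 [ 5.95105382 77.32518331]
[[-0.06, 0.26, 0.06], [-1.95, -0.46, 0]], [[-0.06, 0.27, 0.05], [-1.95, -0.46, 0]], [[-0.06, 0.27, 0.04], [-1.95, -0.46, 0]], [[-0.06, 0.27, 0.03], [-1.95, -0.46, 0]], [[-0.06, 0.27, 0.02], [-1.95, -0.46, 0]], [[-0.06, 0.27, 0.01], [-1.95, -0.46, 0]], [[-0.06, 0.27, 0.00], [-1.95, -0.46, 0]], [[-0.06, 0.27, -0.01], [-1.95, -0.46, 0]], [[-0.06, 0.27, -0.02], [-1.95, -0.46, 0]], [[-0.06, 0.27, -0.03], [-1.95, -0.46, 0]], 110 [-21.57829747  78.80152616]
```

>>> {"method": "step_arm", "body": {
  "increments": [
    [[0.0,0.0,0.75],[-4.38,-1.04,0]],
    [[-0.01,0.02,0.62],[-4.38,-1.04,0]],
    [[-0.02,0.07,0.6],[-4.38,-1.04,0]],
    [[-0.03,0.12,0.6],[-4.38,-1.04,0]],
    [[-0.04,0.16,0.59],[-4.38,-1.04,0]],
    [[-0.05,0.21,0.57],[-4.38,-1.04,0]],
    [[-0.06,0.25,0.55],[-4.38,-1.04,0]],
    [[-0.07,0.29,0.53],[-4.38,-1.04,0]],
    [[-0.08,0.33,0.51],[-4.38,-1.04,0]],
    [[-0.09,0.37,0.48],[-4.38,-1.04,0]]
  ]
}}

```text
clock: 12.3
tool_pos: [0.4643, -0.0549, 0.127]
eef_rot: [0.605, 0.766, -0.135, 0.171]
contact_force: [0.9, 0.1, -2.8]
opening: 0.404
finger_force: 20.0
```

>>> {"method": "step_arm", "body": {
  "increments": [
    [[-0.1,0.4,0.45],[-4.38,-1.04,0]],
    [[-0.1,0.44,0.41],[-4.38,-1.04,0]],
    [[-0.11,0.47,0.38],[-4.38,-1.04,0]],
    [[-0.12,0.49,0.34],[-4.38,-1.04,0]],
    [[-0.12,0.52,0.3],[-4.38,-1.04,0]],
    [[-0.13,0.54,0.25],[-4.38,-1.04,0]],
    [[-0.13,0.56,0.21],[-4.38,-1.04,0]],
    [[-0.14,0.57,0.16],[-4.38,-1.04,0]],
    [[-0.14,0.58,0.12],[-4.38,-1.04,0]],
    [[-0.14,0.59,0.07],[-4.38,-1.04,0]]
  ]
}}

```text
clock: 13.3
tool_pos: [0.4524, -0.0032, 0.1538]
eef_rot: [0.507, 0.642, -0.356, 0.452]
contact_force: [-1.3, 2.1, 1.2]
opening: 0.408
finger_force: 20.0
```

```bash
python3 - <<'E'
from h import *
np.set_printoptions(precision=3,suppress=True)
s=r.get_state();print(s['q'],s['contact_force'])
p,d,c=snap('scene','s4'); cv2.imwrite('pics/s4c.png',cv2.resize(p[150:350,130:400,::-1],None,fx=2.5,fy=2.5))
E
```

```text
[-1.333  1.59   1.216  2.138 -0.412  0.475  0.041] [-1.262  2.064  1.171]
```

View pics/s4c.png

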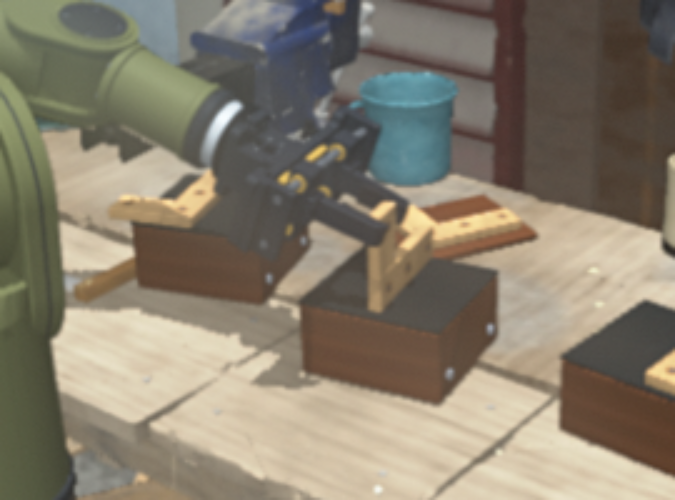

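The middle bracket now stands upright at crop (385,260), and the wrist is clear of the left bracket.

>>> {"method": "step_arm", "body": {
  "increments": [
    [[-0.06,0.26,0.1],[-1.95,-0.46,0]],
    [[-0.06,0.27,0.1],[-1.95,-0.46,0]],
    [[-0.06,0.27,0.04],[-1.95,-0.46,0]],
    [[-0.06,0.27,0.03],[-1.95,-0.46,0]],
    [[-0.06,0.27,0.02],[-1.95,-0.46,0]],
    [[-0.06,0.27,0.01],[-1.95,-0.46,0]],
    [[-0.06,0.27,0],[-1.95,-0.46,0]],
    [[-0.06,0.27,0],[-1.95,-0.46,0]],
    [[0,0,0],[0,0,0]],
    [[0,0,0],[0,0,0]]
  ]
}}

```text
clock: 14.35
tool_pos: [0.4476, 0.0176, 0.1562]
eef_rot: [0.453, 0.574, -0.423, 0.535]
contact_force: [0.3, 0.1, -2.7]
opening: 0.401
finger_force: 20.0
```

```bash
python3 - <<'E'
from h import *
np.set_printoptions(precision=3,suppress=True)
s=r.get_state();print(s['q'],s['contact_force'])
E
```

```text
[-1.438  1.853  1.304  2.025 -0.354  0.69  -0.08 ] [ 0.3    0.126 -2.682]
```

>>> {"method": "step_arm", "body": {
  "increments": [
    [[-0.06,0.27,-0.01],[-1.95,-0.46,0]],
    [[-0.06,0.27,-0.02],[-1.95,-0.46,0]],
    [[-0.06,0.27,-0.03],[-1.95,-0.46,0]],
    [[0,0,0],[0,0,0]],
    [[0,0,0],[0,0,0]],
    [[0,0,0],[0,0,0]],
    [[0,0,0],[0,0,0]],
    [[0,0,0],[0,0,0]],
    [[0,0,0],[0,0,0]],
    [[0,0,0],[0,0,0]]
  ]
}}

```text
clock: 15.35
tool_pos: [0.4457, 0.0257, 0.1562]
eef_rot: [0.43, 0.545, -0.446, 0.565]
contact_force: [-0.5, -0.1, -1.4]
opening: 0.408
finger_force: 20.0
```

>>> {"method": "step_arm", "body": {
  "increments": [
    [[0,0,0],[0,0,0]],
    [[0,0,1],[0,0,0]],
    [[0,0,3],[0,0,0]],
    [[0,0,3],[4,1,0]],
    [[0,0,2],[8,2,0]],
    [[0,0,1],[8,2,0]],
    [[0,0,1],[8,2,0]],
    [[0,0,1],[8,2,0]],
    [[0,0,1],[6,1,0]],
    [[0,0,1],[4,1,0]]
  ],
  "fingers": 0.7
}}

```text
clock: 16.35
tool_pos: [0.4446, 0.0239, 0.2982]
eef_rot: [0.574, 0.726, -0.234, 0.297]
contact_force: [-0.8, 0.3, -0.7]
opening: 0.7
finger_force: 0.0
```

>>> {"method": "step_arm", "body": {
  "increments": [
    [[0,2,0.5],[0,0,0]],
    [[0,3,0.5],[0,0,0]],
    [[0,3,0.5],[0,0,0]],
    [[0,3,0.5],[0,0,0]],
    [[0,3,0.5],[0,0,0]],
    [[0,3,0],[0,0,0]],
    [[0,3,0],[0,0,0]],
    [[0,2,0],[0,0,0]],
    [[0,1,0],[0,0,0]],
    [[0,0,0],[0,0,0]]
  ]
}}

```text
clock: 17.35
tool_pos: [0.4458, 0.2558, 0.3213]
eef_rot: [0.572, 0.727, -0.236, 0.299]
contact_force: [0.1, 0.7, 0.3]
opening: 0.702
finger_force: 0.0
```

```bash
python3 - <<'E'
from h import *
p,d,c=snap('top','t5'); p2,_,_=snap('scene','s5')
a=cv2.resize(p[205:335,120:500],None,fx=2,fy=2); b=p2[170:360,140:520]; b=cv2.resize(b,(760,300))
cv2.imwrite('pics/f5.png',np.vstack([a,b])[:,:,::-1])
E
```

```text
(no output)
```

View pics/f5.png

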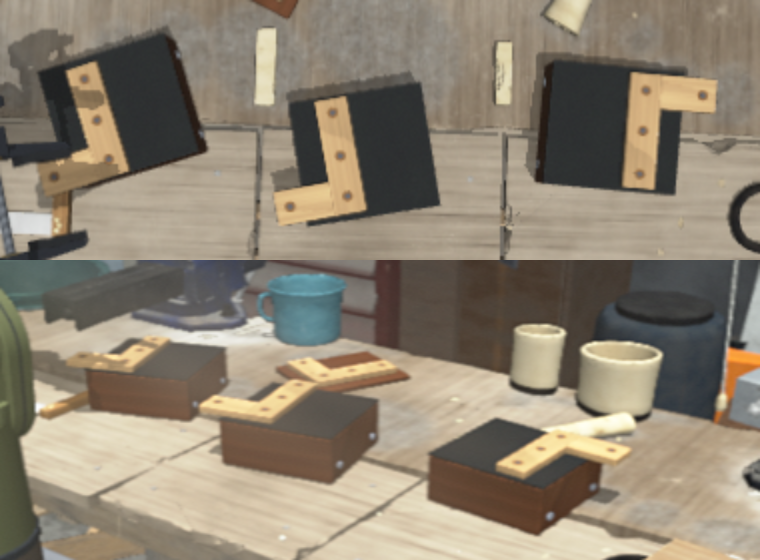

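The top view (upper half) shows all three brackets with the pattern's handedness. The back edges of the two turned ones are near (112,117) and (356,155), about 10 mm from their block centres. I'll check flatness by depth, then hand in.

```bash
python3 - <<'E'
from h import *
for n,P in dict(a=[(84,78),(96,120),(118,160)],m=[(330,112),(345,180),(352,205),(320,200),(285,210)]).items():
    print(n,[world('t5',120+x/2,205+y/2)[2].round(4) for x,y in P])
print(r.finish_job())
E
```

```text
a [np.float64(0.0929), np.float64(0.0867), np.float64(0.0898)]
m [np.float64(0.0869), np.float64(0.0826), np.float64(0.0914), np.float64(0.0871), np.float64(0.0912)]
the job is handed in; nothing more can be done
None
```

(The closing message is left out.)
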